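# Load two wooden blanks into a spring magazine

### The job

Load both wooden blanks into the spring magazine, the thick one first and the thin one on top of it: press each down against the spring follower until it clears the two metal lips, slide it under them fully back against the end wall, and let go so that the spring holds it up against the lips. Finish the thick one before bringing the thin one, and leave the glue bottle and the small round gourd in front of the magazine standing where they are.

Things in the scene. Friction and masses are not known exactly. Their poses are not given: they have to be found in the camera images.
- thick_blank_center (a point): centre of the thick blank, a plain loose light-wood block 150 x 50 x 30 mm (0.15 kg) lying flat; x along its 150 mm length, y across its 50 mm width, z up; the centre is 15 mm above its underside
- thin_blank_center (a point): centre of the thin blank, a plain loose light-wood board 150 x 50 x 18 mm (0.09 kg) lying flat; axes as for the thick blank; the centre is 9 mm above its underside
- mag_home (a point): reference point of the fixed plywood and aluminium magazine (base 174 x 84 x 12 mm): level with the underside of its two lips, 90 mm above the worktop, over the centre of a fully loaded blank. x is the loading direction, z up. End wall face at x = +75 mm; side walls only from x = 30 to 75 mm, inner faces at y = +-26.5 mm; from x = 17 to -75 mm it is open at top, sides and front
- mag_mouth (a point): middle of the mouth under the lips, 30 mm ahead (x) of mag_home, same height and axes. From here to the end wall the two aluminium lips, 6 mm thick, overhang the side walls inwards to y = +-14 mm, the gap between them open. Flared guides widen the mouth sideways and upwards from here back to 17 mm ahead of mag_home; the lips' flare tops out 99 mm above the worktop
- mag_stage (a point): 60 mm behind (-x of) mag_home, same height and axes. A blank gripped across its middle can be set down with its centre here (leading end clear of the flares), pressed down until its top is a few mm under the lips, and slid 60 mm along x to mag_home with the fingers staying outside the side walls; in the open part stand only the follower and, below, the base
- follower (a joint): vertical travel of the spring follower in m: 0 up at rest, grows as pressed, stop at 0.042. Level aluminium plate 148 x 40 x 8 mm under mag_home; its top is 14 mm + travel below the lips' underside. Spring, less the plate's weight: about 4.4 N at 0, rising 1.8 N per cm. Reads 0.016 with the thick blank loaded, 0.034 with both
- mini_gourd_1: small round tan gourd, 61 mm across, 48 mm tall, on the worktop near the front of the magazine; origin at the centre of its underside; bystander
- glue_bottle: white glue bottle with a dark pointed nozzle, 36 x 50 x 138 mm, standing upright; origin at its foot; bystander
- thick_blank: the same thick blank, origin at the centre of its underside
- thin_blank: the same thin blank, origin at the centre of its underside

How it is judged:
On the way:
1. the thick blank is loaded alone: under the lips, back against the end wall and let go, with the thin blank still away from the magazine (x of thick_blank_center in the frame of mag_home between -0.006 and 0.004 m and y of thick_blank_center in the frame of mag_home between -0.006 and 0.006 m and z of thick_blank_center in the frame of mag_home between -0.018 and -0.012 m and angle between the x axis of thick_blank_center and the x axis of mag_home, either way round below 0.1 rad and contact force between the fingers and thick_blank below 0.2 N and horizontal distance between thin_blank_center and mag_home above 0.1 m), for 0.2 s.
At the end, for the whole second after the job is handed in: both blanks released and at rest, thin one up against the lips, thick one below it on the follower (heights within 3 mm, follower travel 31 to 37 mm); each within 6 mm of the end wall, 6 mm of the middle sideways and 0.1 rad of the loading direction (x of thick_blank_center in the frame of mag_home between -0.006 and 0.004 m and y of thick_blank_center in the frame of mag_home between -0.006 and 0.006 m and z of thick_blank_center in the frame of mag_home between -0.036 and -0.03 m and angle between the x axis of each of thick_blank_center, thin_blank_center and the x axis of mag_home, either way round below 0.1 rad and contact force between the fingers and thick_blank below 0.2 N and x of thin_blank_center in the frame of mag_home between -0.006 and 0.004 m and y of thin_blank_center in the frame of mag_home between -0.006 and 0.006 m and z of thin_blank_center in the frame of mag_home between -0.012 and -0.006 m and contact force between the fingers and thin_blank below 0.2 N and value of joint follower between 0.031 and 0.037 m and linear speed of each of thick_blank, thin_blank below 0.01 m/s); the robot touches nothing.
It fails at once if the glue bottle or the small round gourd is moved by more than 30 mm (distance of any of mini_gourd_1, glue_bottle from where it was at the start of the episode above 0.03 m).
It also fails if it takes over 67 s, if anything falls off the work surface, if the arm or the gripper's body presses on something with over 40 N, if the wrist force passes 120 N, or if a joint passes its speed limit or range.

### The arm

A 6-joint arm with a two-finger parallel gripper is mounted at the origin on the work surface; the furniture and walls round the work are solid. World frame = base frame: x ahead of the robot, y to its left, z up, the work surface at z = 0. Lengths are in m, angles in rad, forces in N, time in s.
With the tool pointing down it reaches from about 0.425 to 0.95 m from the base axis. Payload 3.5 kg.
Tool frame: the origin (TCP) lies midway between the tips of the shut fingers; the grasp point (between the pads) lies 19 mm behind it; z points along the fingers, y is the line along which they close (so a half turn about z gives the same grasp; the last joint's range is limited). The gripper opens to 85 mm and grips with 20 to 120 N. Pads are 22 mm wide; open, the fingers measure 114 mm over their backs; the gripper's body (76 mm by 85 mm) begins 54 mm behind the grasp point. The pads swing forward as they close: fully open they stand 13 mm farther back than shut.
Start: joints at [1.077, 0.286, 1.577, -0, 1.279, -0.15], TCP at [0.227, 0.635, 0.231] pointing down, gripper open.
Joint ranges: [-2.77, 2.77], [-0.9, 2.22], [0.21, 2.48], [-1.53, 4.67], [0.24, 2.81], [-2.84, 2.84]. Speed limits (rad/s): [2.79, 2.79, 3.14, 3.14, 3.14, 3.14].

### API

Orientations are given as a unit quaternion [x, y, z, w].
In Python, from plant import get_state, read_camera, ctrl gives the robot as it stands.
- The arm moves only by the shell command python3 -m crank 'ROWS' [FORCE]. ROWS is JSON, a list of rows, each a list of 3 entries, a list of its own where there are three numbers: the shift along the tool's x, y, z in mm, then the turn about the tool's z in degrees, then the closure in counts, from 0 (fully open) to 255 (shut). In form: [[[tx, ty, tz], yaw, claw], ...]. A call has 1 to 10 rows; each row is the pose to reach, as a shift and turn from the pose commanded when the call began, along the tool's axes at that moment; what a row does not reach only later rows make up. A row lasts 1/10 s, in which the tool goes at most 50 mm and 8.59 degrees, less where a joint would pass 70% of its speed; a pose out of reach is approached as far as the arm can. A call with a gripper value outside its range is refused whole. The fingers move at their own pace and stop on an object; FORCE is the grip in N (left out, the last holds). Time passes only in rows, so rows that repeat a pose let the fingers close. It gives the time, the measured TCP pose, the force, the opening and the grip force at its end, in the units of the state.
- get_state(): the state, without advancing time (a new reading comes with each control period).
- read_camera(name): name is "scene" or "side" or "wrist"; returns a dict with "frame" (420x560x3 uint8, blue, green, red), "range_z" (420x560 float32, m along the optical axis (not along the pixel's ray), 0 where there is no reading), "vfov" (degrees; the focal length in pixels is half the picture's height over the tangent of half this angle, whatever the lens; pixels are square), "cx", "cy" (the principal point, pixels), "origin" and "orientation" of the camera in the world. Camera axes: x right, y down, z forward; pixel columns grow to the right and rows downward; lengths in m; the calibration is good to about 2 mm. The wrist camera is an equidistant fisheye: a pixel r from the principal point sees the ray r / f radians off the axis. A picture is of the moment at which its call begins.
- ctrl.sign_off(): hands the job in; it is judged then, once.
The state is a dict: "time": time; "qpos": joint angles; "dq": joint speeds; "joint_efforts": joint torques, N m; "eef_pos": TCP position; "tcp_rot": TCP orientation; "contact_force": force on the tool from outside, world axes, zero at the start; "wrist_torque": the same for the moment, N m; "opening": opening from 0.0 (shut) to 1.0 (fully open); "finger_force": force on a finger pad.
Only numpy, scipy, OpenCV 4.12 (cv2) and the standard library are available. Lean on these libraries where they do the work, as an engineer would, in place of code of your own. Each camera call takes 0.05 s, during which the arm holds its last target. There are 200 camera calls.

## Working session

There is one attempt and no reset: what is moved stays moved. The work goes in short steps, Python scripts to look and compute and a shell command to move; the robot and the scene stay as the last step left them, time stands still between calls to the robot, and variables do not carry over. Pictures are saved under pics/ and viewed, at most 10 in all, crops included, and the job is handed in when it is done.

```bash
mkdir -p pics
cat > h.py <<'E'
import numpy as np, cv2, pickle
from plant import get_state, read_camera
from scipy.spatial.transform import Rotation as R
def snap(name,tag):
    c=read_camera(name); pickle.dump(c,open(f'pics/{tag}.pkl','wb')); cv2.imwrite(f'pics/{tag}.png',c['frame']); return c
def load(tag): return pickle.load(open(f'pics/{tag}.pkl','rb'))
def ray(c,u,v,fish=False):
    f=210/np.tan(np.radians(c['vfov'])/2); d=np.array([(u-c['cx'])/f,(v-c['cy'])/f,1.])
    if fish:
        a=d[:2]; r=np.hypot(*a); d=np.r_[a/max(r,1e-9)*np.sin(r),np.cos(r)]
    return d,R.from_quat(c['orientation'])
def pt(c,u,v,fish=False):
    d,r=ray(c,u,v,fish); z=c['range_z'][int(round(v)),int(round(u))]; return np.array(c['origin'])+r.apply(d/d[2]*z)
def onz(c,u,v,z,fish=False):
    d,r=ray(c,u,v,fish); w=r.apply(d); o=np.array(c['origin']); return o+w*(z-o[2])/w[2]
E
python3 - <<'E'
from h import *
for n in ['scene','side']:
    c=snap(n,n); print(n,c['vfov'],c['cx'],c['cy'],c['origin'],c['orientation'])
s=get_state(); print(s)
a=[load(n)['frame'] for n in ['scene','side']]
E
```

```text
scene 53.59697514646112 270.51897868705623 206.5579041485832 [ 0.12594617 -0.29743128  0.72556033] [ 0.84547589 -0.4043628   0.1448219  -0.31731351]
side 56.415469908984385 282.1712310876974 211.48040893212888 [0.62663195 0.7386328  0.6436469 ] [ 0.06013286  0.89560591 -0.43936064 -0.03516144]
{'time': 0.1, 'qpos': array([ 1.07698690e+00,  2.87113429e-01,  1.57802067e+00,  2.46719675e-05,
        1.27859399e+00, -1.50000561e-01]), 'dq': array([-0.00017332, -0.00200089, -0.00185681,  0.00017046, -0.0013314 ,
       -0.00097625]), 'joint_efforts': array([ 4.60110659e-04, -4.07294941e+01, -2.93699402e+01, -1.62836927e-04,
        3.41063678e-03,  1.13677669e-05]), 'eef_pos': array([0.22721157, 0.63498672, 0.23006663]), 'tcp_rot': array([ 1.71062438e-01,  9.85259612e-01, -1.00913799e-03, -3.49001227e-04]), 'contact_force': array([ 1.27895132, -0.11923357,  0.29913055]), 'wrist_torque': array([-0.0243035 ,  0.02466856, -0.04915625]), 'finger_force': 0.0, 'opening': 0.99746652456997}
```

View pics/scene.png

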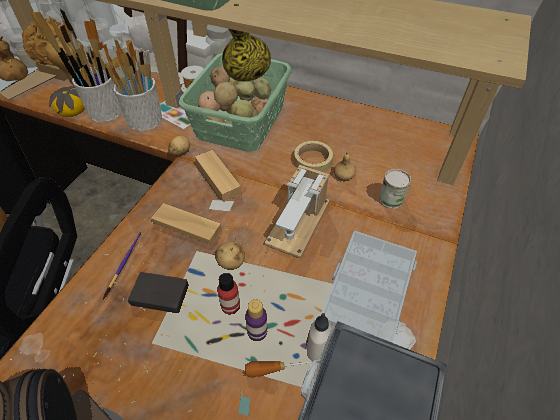

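View pics/side.png

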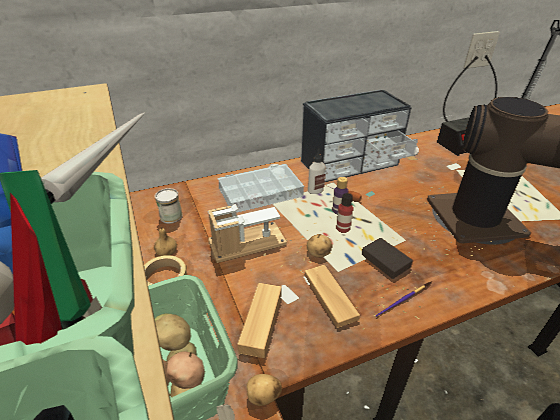

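Scene: the magazine is near (300,210), with its wall at the far end. The blanks are at (186,222) and (218,175), and the gourd is at (230,255). I'll enlarge these areas for corner readings.

Run:
```python
from h import *
a=load('scene')['frame'][140:275,140:340]; cv2.imwrite('pics/sc.png',cv2.resize(a,None,fx=4,fy=4,interpolation=cv2.INTER_CUBIC))
a=load('side')['frame'][195:365,195:370]; cv2.imwrite('pics/sd.png',cv2.resize(a,None,fx=3.5,fy=3.5,interpolation=cv2.INTER_CUBIC))
c=load('scene')
for n,u,v in [('b1',186,220),('b2',218,173),('gourd',230,250),('lipL?',318,185),('lipR',292,182),('foll',297,208),('base',285,243),('table',240,280),('shelf',400,45),('glue',320,320)]: print(n,pt(c,u,v).round(3))
c=load('side')
for n,u,v in [('bR',330,292),('bL',262,312),('gourd',320,240),('foll',262,218)]: print(n,pt(c,u,v).round(3))
```

```text
b1 [0.45  0.217 0.016]
b2 [0.593 0.255 0.028]
gourd [0.44  0.073 0.041]
lipL? [0.65  0.011 0.098]
lipR [0.627 0.061 0.092]
foll [0.587 0.018 0.076]
base [0.541 0.012 0.009]
table [0.418 0.03  0.001]
shelf [ 0.886 -0.002  0.311]
glue [ 0.393 -0.17   0.122]
bR [0.449 0.222 0.021]
bL [0.593 0.262 0.031]
gourd [0.441 0.086 0.042]
foll [0.569 0.032 0.077]
```

View pics/sc.png

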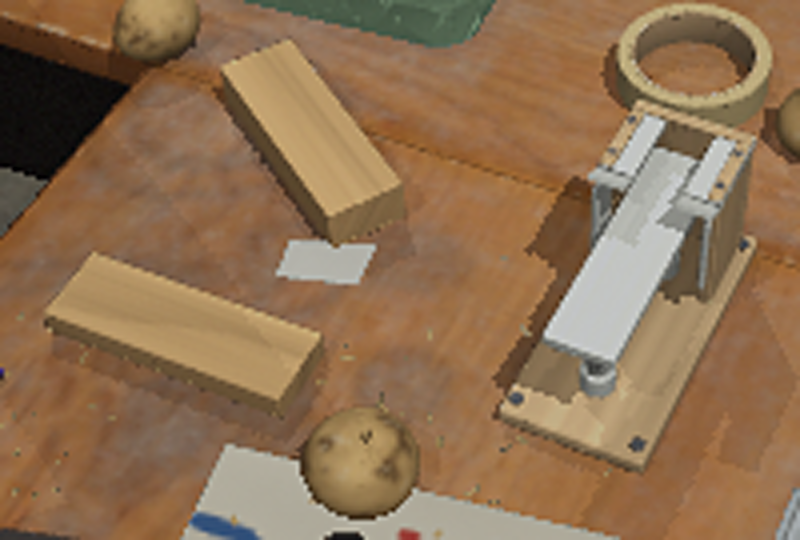

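View pics/sd.png

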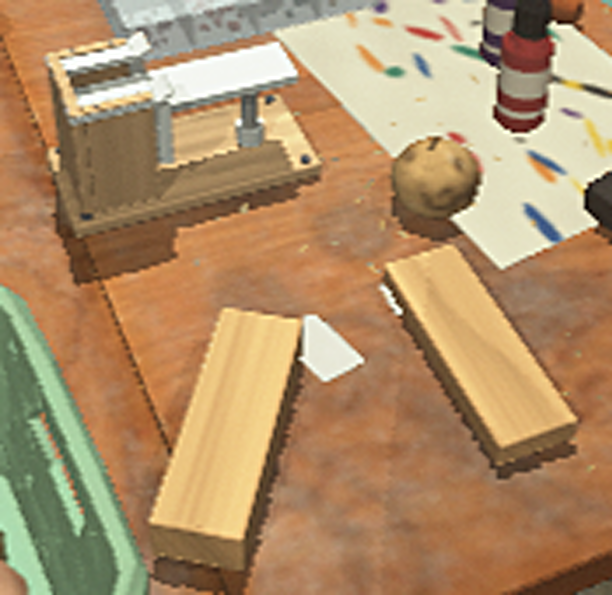

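Readings (4x scene crop, 3.5x side crop). 
- **Thick blank, top corners:** scene (222,68),(290,41),(402,186),(330,213); side (152,524),(245,540),(302,319),(225,308).
- **Thin blank:** scene (95,253),(322,337),(278,403),(45,320); side (500,450),(385,268),(450,246),(578,424).

I'll triangulate these next.

Run:
```python
from h import *
A=load('scene');B=load('side')
fa=lambda p:(140+(p[0]+.5)/4-.5,140+(p[1]+.5)/4-.5); fb=lambda p:(195+(p[0]+.5)/3.5-.5,195+(p[1]+.5)/3.5-.5)
def tri(a,b):
    (d1,r1),(d2,r2)=ray(A,*fa(a)),ray(B,*fb(b)); D=[r1.apply(d1),r2.apply(d2)]; O=[np.array(A['origin']),np.array(B['origin'])]
    M=np.zeros((3,3));q=np.zeros(3)
    for d,o in zip(D,O):
        d=d/np.linalg.norm(d);P=np.eye(3)-np.outer(d,d);M+=P;q+=P@o
    return np.linalg.solve(M,q)
sets={'thick':([(222,68),(290,41),(402,186),(330,213)],[(245,540),(152,524),(225,308),(302,319)]),
'thin':([(95,253),(322,337),(278,403),(45,320)],[(500,450),(385,268),(450,246),(578,424)]),
'mag base front R, foll front(l,r)':([(645,468),(545,340),(610,362)],[(280,120),(298,80),(296,46)])}
for n,(a,b) in sets.items():
    P=np.array([tri(x,y) for x,y in zip(a,b)]); print(n,P.round(4).tolist(),'mean',P.mean(0).round(4))
    if len(P)==4: print([np.linalg.norm(P[i]-P[i-1]).round(3) for i in range(4)])
print('edges thick dir',)
bz=[onz(A,*fa(p),.012) for p in [(500,412),(645,468),(755,238)]]; print('base front L,R, back R',np.round(bz,4))
f=[onz(A,*fa(p),.076) for p in [(545,340),(610,362)]]; print('foll',np.round(f,4))
b=[onz(B,*fb(p),.012) for p in [(320,170),(85,230)]];print('side base FL,BL',np.round(b,4))
for n,a in zip(['x','c'],[bz[2]-bz[1],b[1]-b[0]]): print(np.linalg.norm(a),np.degrees(np.arctan2(a[1],a[0])))
```

```text
thick [[0.5971, 0.3392, 0.028], [0.6425, 0.3239, 0.0275], [0.5921, 0.1839, 0.0281], [0.5486, 0.2003, 0.0306]] mean [0.5951 0.2618 0.0286]
[np.float64(0.147), np.float64(0.048), np.float64(0.149), np.float64(0.047)]
thin [[0.4518, 0.2948, 0.0156], [0.4889, 0.1515, 0.0146], [0.4432, 0.1386, 0.0145], [0.4029, 0.2815, 0.0125]] mean [0.4467 0.2166 0.0143]
[np.float64(0.051), np.float64(0.148), np.float64(0.048), np.float64(0.148)]
mag base front R, foll front(l,r) [[0.5372, -0.028, -0.0066], [0.5279, 0.027, 0.0712], [0.5288, -0.008, 0.0763]] mean [ 0.5313 -0.003   0.047 ]
edges thick dir
base front L,R, back R [[ 0.5131  0.0444  0.012 ]
 [ 0.5324 -0.0363  0.012 ]
 [ 0.6993  0.0083  0.012 ]]
foll [[ 0.5263  0.0243  0.076 ]
 [ 0.5354 -0.0093  0.076 ]]
side base FL,BL [[0.5149 0.0539 0.012 ]
 [0.6743 0.0914 0.012 ]]
0.17277870552712032 14.97575679416828
0.16373028222793595 13.230611330608852
```

The heights come out right (28.6 and 14.3 mm against 30 and 18) and the sizes match within 3 mm. The thick blank is at (0.595,0.262) with its axis at 70.4°. The thin one is at (0.447,0.217), axis -75°. mag_home is near (0.605,0.027), axis about 14.5°. Next I'll go above the thick blank with the tool turned +90° and take a wrist look.

```bash
python3 -m crank '[[[-472,-227,0],90,0],[[-472,-227,0],90,0],[[-472,-227,0],90,0],[[-472,-227,0],90,0],[[-472,-227,0],90,0],[[-472,-227,0],90,0],[[-472,-227,0],90,0],[[-472,-227,0],90,0],[[-472,-227,0],90,0],[[-472,-227,0],90,0]]' 80; python3 -m crank '[[[0,0,0],0,0],[[0,0,0],0,0]]'
python3 - <<'E'
from h import *
c=snap('wrist','w1');print(c['vfov'],c['cx'],c['cy'],c['origin'],c['orientation']);s=get_state();print(s['eef_pos'],s['tcp_rot'],s['qpos'])
E
```

```text
time: 1.1
eef_pos: [0.5795, 0.2778, 0.2308]
tcp_rot: [0.799, 0.602, -0.0, -0.0]
contact_force: [-0.3, 1.2, 1.0]
opening: 1.002
finger_force: 0.0
time: 1.3
eef_pos: [0.5789, 0.2785, 0.2304]
tcp_rot: [0.797, 0.604, -0.001, -0.001]
contact_force: [-0.8, 1.0, 0.5]
opening: 1.0
finger_force: 0.0
65.70646984690485 281.8567951963634 208.25631006600628 [0.60213343 0.3574948  0.37265711] [ 0.97722257 -0.13498947 -0.02278874  0.16215601]
[0.57814774 0.27957262 0.23056543] [ 7.96649215e-01  6.04441311e-01 -6.61736284e-04 -5.39226015e-04] [2.92427744e-01 2.16696567e-01 1.66189322e+00 5.75289628e-04
 1.26461962e+00 5.64920908e-01]
```

View pics/w1.png

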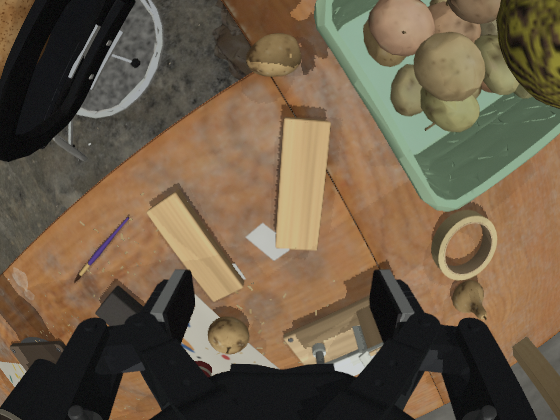

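The wrist view shows the thick blank's top at (285,119),(330,121),(317,249),(276,248) and the thin one's at (148,211),(177,194),(243,290),(214,300). The basket rim near (405,175) limits finger room.

Run:
```python
from h import *
c=load('w1')
for n,z,P in [('thick',.03,[(285,119),(330,121),(317,249),(276,248)]),('thin',.018,[(148,211),(177,194),(243,290),(214,300)])]:
    Q=np.array([onz(c,u,v,z,1) for u,v in P]);D=np.array([pt(c,u+(4 if u<np.mean([p[0] for p in P]) else -4),v+(4 if v<np.mean([p[1] for p in P]) else -4),1) for u,v in P]);d=Q[0]+Q[1]-Q[2]-Q[3]
    print(n,Q.round(3)[:,:2].tolist(),Q.mean(0).round(4),'depthz',D[:,2].round(3),np.degrees(np.arctan2(d[1],d[0])).round(1),np.linalg.norm(d)/2)
print('basket',pt(c,407,180,1),pt(c,380,130,1),pt(c,430,205,1))
r=R.from_quat([.797,.604,0,0]).as_matrix();print(r.round(3).tolist(),'to thick',(r.T@np.array([.595-.579,.262-.278,0])*1000).round(1))
```

```text
thick [[0.6, 0.339], [0.645, 0.324], [0.596, 0.185], [0.55, 0.2]] [0.5979 0.262  0.03  ] depthz [0.029 0.029 0.03  0.029] 70.5 0.14768331933995446
thin [[0.41, 0.282], [0.455, 0.292], [0.49, 0.147], [0.447, 0.141]] [0.4504 0.2153 0.018 ] depthz [0.018 0.014 0.017 0.016] 104.1 0.1473775533453472
basket [ 7.26723092e-01  2.28591034e-01 -3.56502390e-04] [0.67362487 0.31544478 0.11236973] [0.70467481 0.24225027 0.12024387]
[[0.27, 0.963, 0.0], [0.963, -0.27, 0.0], [0.0, 0.0, -1.0]] to thick [-11.1  19.7   0. ]
```

Both views agree (thick blank at (0.597,0.262), 70.5°). I'll descend and grip.

```bash
python3 -m crank '[[[-10.6,21.7,40],3.8,0],[[-10.6,21.7,80],3.8,0],[[-10.6,21.7,120],3.8,0],[[-10.6,21.7,160],3.8,0],[[-10.6,21.7,195],3.8,0],[[-10.6,21.7,215],3.8,0],[[-10.6,21.7,225],3.8,0],[[-10.6,21.7,227],3.8,0],[[-10.6,21.7,227],3.8,0]]' 90;  python3 -m crank '[[[0,0,0],0,100],[[0,0,0],0,150],[[0,0,0],0,255],[[0,0,0],0,255],[[0,0,0],0,255],[[0,0,0],0,255],[[0,0,0],0,255]]' 90
```

```text
time: 2.25
eef_pos: [0.5969, 0.2645, 0.0053]
tcp_rot: [0.816, 0.578, 0.001, 0.0]
contact_force: [0.5, -0.3, 0.3]
opening: 1.001
finger_force: 0.0
time: 2.95
eef_pos: [0.5982, 0.2638, 0.0063]
tcp_rot: [0.816, 0.577, 0.002, 0.001]
contact_force: [-0.5, -0.8, 5.8]
opening: 0.567
finger_force: 96.2
```

Gripped. Now I'll lift, carry it above mag_stage turned to the loading direction, and look.

```bash
python3 -m crank '[[[0,0,-40],0,255],[[0,0,-90],0,255],[[0,0,-140],0,255],[[0,0,-190],8,255],[[-50,8,-190],16,255],[[-100,15,-190],24,255],[[-145,22,-190],32,255],[[-190,29,-190],40,255],[[-230,34,-190],48,255],[[-255,36,-190],56,255]]'; python3 -m crank '[[[0,0,0],0,255],[[0,0,0],0,255],[[0,0,0],0,255]]'
python3 - <<'E'
from h import *
c=snap('wrist','w2');s=get_state();print(s['eef_pos'],s['tcp_rot'],c['origin'])
cv2.imwrite('pics/w2b.png',cv2.resize(c['frame'][100:400,80:480],None,fx=2,fy=2,interpolation=cv2.INTER_CUBIC))
E
```

```text
time: 3.95
eef_pos: [0.5442, 0.0086, 0.1931]
tcp_rot: [0.992, 0.123, -0.001, -0.0]
contact_force: [1.0, 1.3, -1.8]
opening: 0.562
finger_force: 95.4
time: 4.25
eef_pos: [0.5456, 0.0119, 0.1938]
tcp_rot: [0.992, 0.128, -0.0, -0.0]
contact_force: [0.5, 0.3, -2.3]
opening: 0.567
finger_force: 95.5
[0.54569568 0.01210938 0.19391545] [ 9.91802771e-01  1.27777540e-01 -3.17671544e-04 -2.52383205e-04] [0.62663783 0.03172712 0.33597137]
```

View pics/w2b.png

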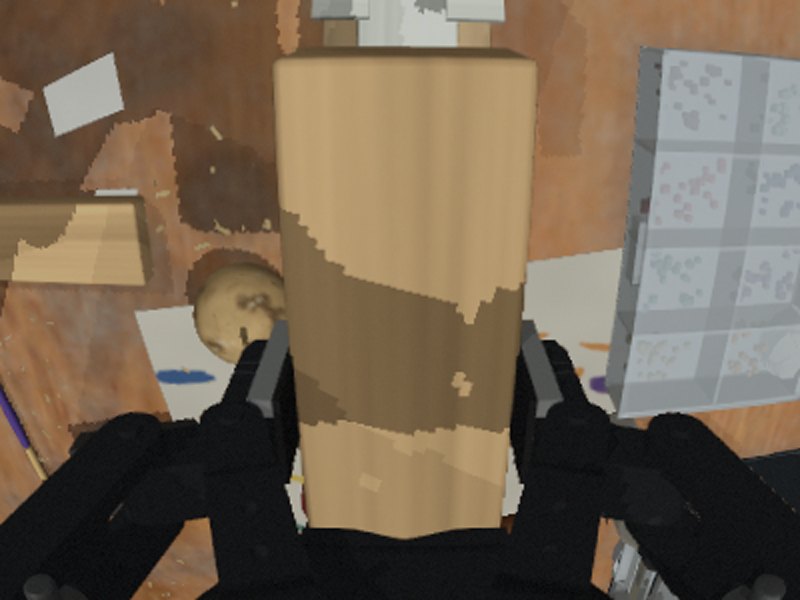

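The picture shows the blank well held and aligned. The magazine's lips are cut off at its top (rows <110), so I'll crop that part.

Run:
```python
from h import *
c=load('w2')
cv2.imwrite('pics/w2c.png',cv2.resize(c['frame'][20:145,200:365],None,fx=4.6,fy=4.6,interpolation=cv2.INTER_CUBIC))
```

```text
(no output)
```

View pics/w2c.png

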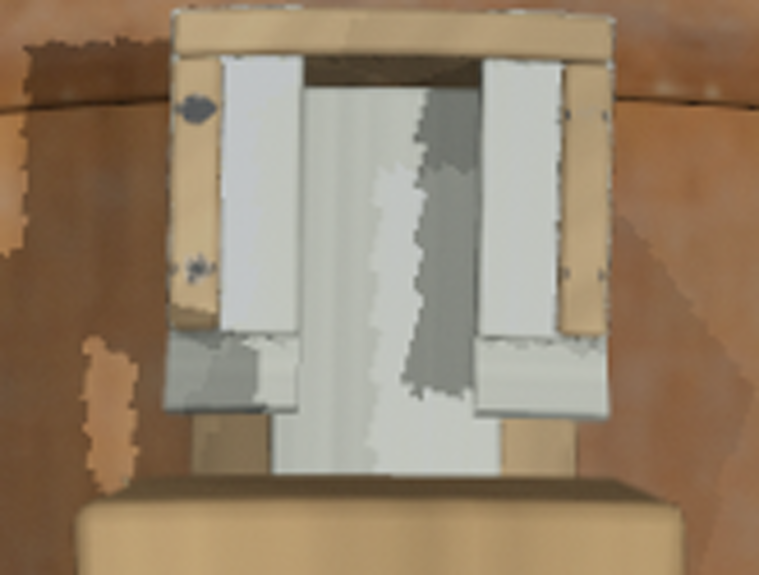

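Lip inner corners at the end wall: (302,57),(482,60). At the mouth: (297,330),(479,336). Blank front top corners: about (78,508),(683,510).

```bash
cat > m.py <<'E'
from h import *
c=load('w2');g=lambda p:(200+(p[0]+.5)/4.6-.5,20+(p[1]+.5)/4.6-.5)
L=[onz(c,*g(p),.096,1) for p in [(302,57),(482,60),(297,330),(479,336)]]
W=(L[0]+L[1])/2;M=(L[2]+L[3])/2;d=W-M;a=np.arctan2(d[1],d[0]);print('wall',W.round(4),'mouth',M.round(4),'len',np.linalg.norm(d),'gap',np.linalg.norm(L[0]-L[1]),np.linalg.norm(L[2]-L[3]),'ang',np.degrees(a))
y=L[0]-L[1];print('ang from cross',np.degrees(np.arctan2(y[1],y[0]))-90)
u=d/np.linalg.norm(d);print('home',(W-.075*u).round(4),(M-.03*u).round(4))
print('depth z lip',pt(c,*g((255,200)),1),pt(c,*g((520,200)),1),'lip z')
F=[onz(c,*g(p),.2176,1) for p in [(78,508),(683,510)]];m=(F[0]+F[1])/2;y=F[0]-F[1];b=np.arctan2(y[1],y[0])-np.pi/2
print('blank front',m.round(4),'w',np.linalg.norm(y),'ang',np.degrees(b),'centre',(m-.075*np.array([np.cos(b),np.sin(b),0])).round(4),'depth',pt(c,*g((380,540)),1))
s=R.from_quat([.9918,.1278,0,0]).as_matrix();print('tool x ang',np.degrees(np.arctan2(s[1,0],s[0,0])))
E
python3 m.py
```

```text
wall [0.6773 0.043  0.096 ] mouth [0.6338 0.0322 0.096 ] len 0.04487107621580967 gap 0.028156469808857384 0.028640117108900128 ang 13.871525306914945
ang from cross 13.813022825561362
home [0.6045 0.025  0.096 ] [0.6046 0.025  0.096 ]
depth z lip [0.64928377 0.05771288 0.09713849] [0.65995025 0.01770721 0.09609616] lip z
blank front [0.6168 0.0291 0.2176] w 0.048230069514447124 ang 14.482981792465194 centre [0.5442 0.0103 0.2176] depth [0.61397494 0.02837651 0.21690222]
tool x ang 14.684961733107013
```

Everything is consistent: home (0.6045,0.025), 13.9°, lips at 96 mm. The blank sits about 62 mm behind home and is laterally aligned within 1 mm. Now I'll press down and slide.

```bash
python3 -m crank '[[[0,0.7,40],0.8,255],[[0,0.7,80],0.8,255],[[0,0.7,105],0.8,255],[[0,0.7,112],0.8,255],[[0,0.7,118],0.8,255],[[0,0.7,124],0.8,255],[[0,0.7,129],0.8,255],[[0,0.7,132],0.8,255],[[0,0.7,132],0.8,255],[[0,0.7,132],0.8,255]]' 110
python3 - <<'E'
from h import *
c=snap('side','s2');
cv2.imwrite('pics/s2b.png',cv2.resize(c['frame'][180:280,190:330],None,fx=5,fy=5,interpolation=cv2.INTER_CUBIC))
E
```

```text
time: 5.3
eef_pos: [0.5477, 0.0106, 0.0643]
tcp_rot: [0.993, 0.12, 0.002, 0.0]
contact_force: [-1.0, 2.4, 5.5]
opening: 0.562
finger_force: 119.1
```

View pics/s2b.png

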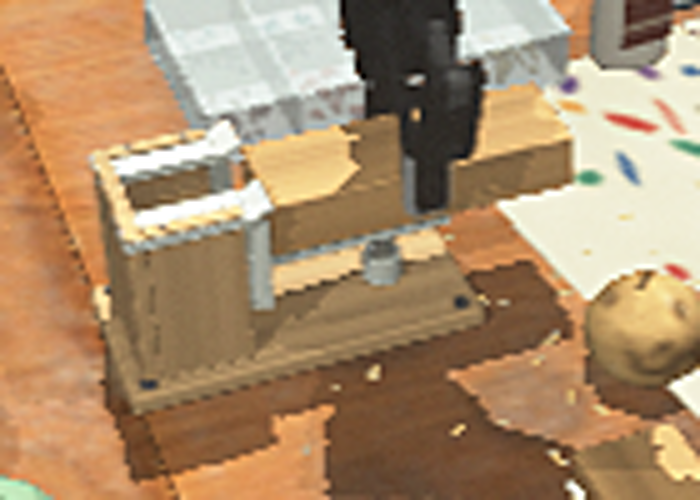

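The blank lies level on the follower, pressed, clear of the flares. I'll go 3 mm deeper and slide, with a small overshoot for the end wall.

```bash
python3 -m crank '[[[0,0,3],0,255],[[0,0,4],0,255],[[8,0,4],0,255],[[18,0,4],0,255],[[28,0,4],0,255],[[38,0,4],0,255],[[48,0,4],0,255],[[56,0,4],0,255],[[60,0,4],0,255],[[62,0,4],0,255]]'; python3 -m crank '[[[1,0,0],0,255],[[1,0,0],0,255],[[1,0,0],0,255]]'
python3 - <<'E'
from h import *
s=get_state();d=s['eef_pos'][:2]-[.6045,.025];a=np.radians(13.9);print(d@[np.cos(a),np.sin(a)],d@[-np.sin(a),np.cos(a)],s['eef_pos'][2],s['contact_force'])
c=snap('side','s3');
cv2.imwrite('pics/s3b.png',cv2.resize(c['frame'][180:280,190:330],None,fx=5,fy=5,interpolation=cv2.INTER_CUBIC))
E
```

```text
time: 6.35
eef_pos: [0.6059, 0.0253, 0.0596]
tcp_rot: [0.993, 0.12, -0.001, 0.0]
contact_force: [-9.9, -1.1, 8.7]
opening: 0.56
finger_force: 119.5
time: 6.65
eef_pos: [0.6059, 0.0252, 0.0596]
tcp_rot: [0.993, 0.12, -0.002, 0.0]
contact_force: [-9.3, 0.5, 8.9]
opening: 0.563
finger_force: 119.7
0.0013790452292180087 -8.939224414049821e-05 0.05956050634925751 [-9.28038856  0.47964443  8.91298439]
```

View pics/s3b.png

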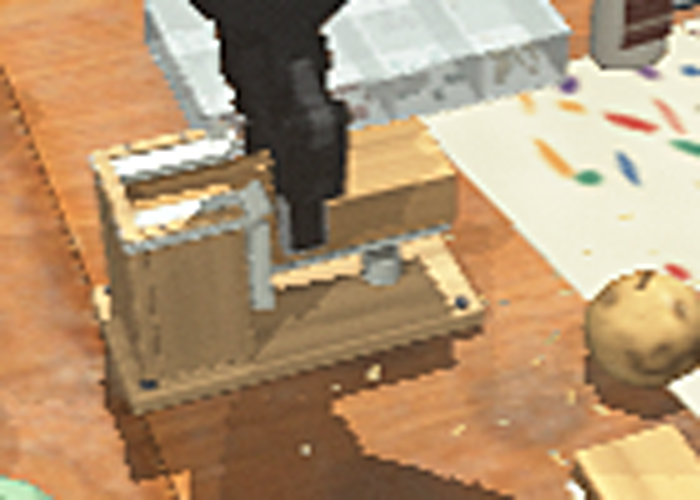

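The blank is under the lips, flush with the follower's rear end, and pushing about 9 N on the end wall. Release and lift.

```bash
python3 -m crank '[[[0,0,0],0,0],[[0,0,0],0,0],[[0,0,0],0,0],[[0,0,0],0,0],[[0,0,0],0,0],[[0,0,0],0,0],[[0,0,-20],0,0],[[0,0,-60],0,0],[[0,0,-110],0,0],[[0,0,-150],0,0]]' 90; python3 -m crank '[[[-60,0,-0],0,0],[[-60,0,0],0,0],[[-60,0,0],0,0],[[-60,0,0],0,0]]'
python3 - <<'E'
from h import *
c=snap('wrist','w4');s=get_state();print(s['eef_pos'],s['tcp_rot'],c['origin'])
cv2.imwrite('pics/w4b.png',cv2.resize(c['frame'][0:240,160:440],None,fx=2.5,fy=2.5,interpolation=cv2.INTER_CUBIC))
E
```

```text
time: 7.7
eef_pos: [0.6075, 0.0254, 0.211]
tcp_rot: [0.993, 0.12, 0.001, 0.0]
contact_force: [0.7, -0.3, -0.6]
opening: 0.998
finger_force: 0.0
time: 8.1
eef_pos: [0.5493, 0.0111, 0.2082]
tcp_rot: [0.993, 0.12, 0.0, -0.0]
contact_force: [-0.6, 0.3, -0.3]
opening: 0.999
finger_force: 0.0
[0.54966024 0.01113929 0.20818913] [ 9.92806547e-01  1.19729322e-01  2.23051594e-04 -1.88721628e-05] [0.63050954 0.02968912 0.35047899]
```

View pics/w4b.png

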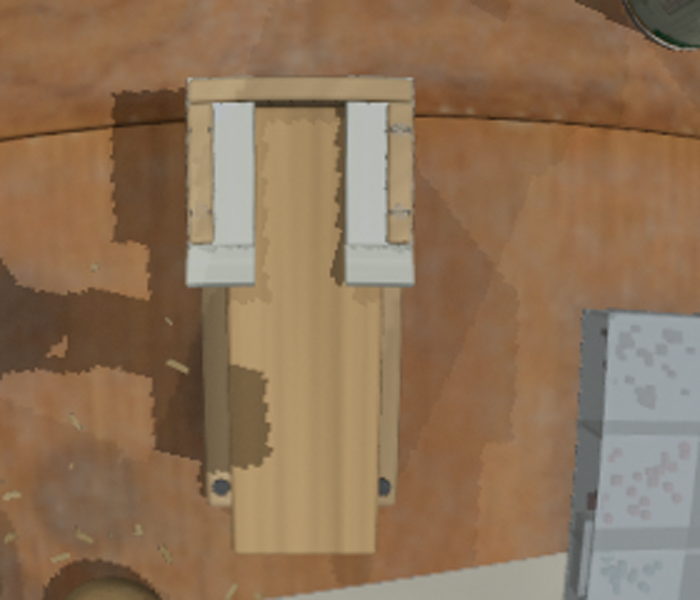

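The thick blank lies under the lips, centred, with its rear edge at (233..376,552) in the crop. That was my last picture, so I'll check with numbers from here.

Run:
```python
from h import *
c=load('w4');g=lambda p:(160+(p[0]+.5)/2.5-.5,(p[1]+.5)/2.5-.5)
a=np.radians(13.9);X=np.array([np.cos(a),np.sin(a)]);Y=np.array([-X[1],X[0]])
f=lambda P:(((P[:2]-[.6045,.025])@X*1e3).round(1),((P[:2]-[.6045,.025])@Y*1e3).round(1),P[2].round(4))
for n,p,z in [('rearL',(233,552),.09),('rearR',(376,552),.09),('lip wall L',(255,103),.096),('lip wall R',(347,103),.096),('front gap',(300,106),.09),('edgeL',(229,290),.09),('edgeR',(381,290),.09)]: print(n,f(onz(c,*g(p),z,1)))
for p in [(300,480),(300,330),(300,180),(300,125)]: print('depth',f(pt(c,*g(p),1)))
# move to thin
T=np.array([.4487,.216]);s=get_state();r=R.from_quat(s['tcp_rot']).as_matrix();print((r.T@np.r_[T-s['eef_pos'][:2],0]*1e3).round(1), 'toolx',np.degrees(np.arctan2(r[1,0],r[0,0])))
```

```text
rearL (np.float64(-73.1), np.float64(23.5), np.float64(0.09))
rearR (np.float64(-73.3), np.float64(-25.7), np.float64(0.09))
lip wall L (np.float64(74.8), np.float64(13.5), np.float64(0.096))
lip wall R (np.float64(74.7), np.float64(-14.5), np.float64(0.096))
front gap (np.float64(74.7), np.float64(-0.2), np.float64(0.09))
edgeL (np.float64(15.5), np.float64(22.6), np.float64(0.09))
edgeR (np.float64(15.4), np.float64(-25.7), np.float64(0.09))
depth (np.float64(-47.2), np.float64(0.3), np.float64(0.0911))
depth (np.float64(2.2), np.float64(0.1), np.float64(0.0886))
depth (np.float64(50.6), np.float64(-0.1), np.float64(0.0892))
depth (np.float64(68.8), np.float64(-0.1), np.float64(0.0883))
[ -49.4 -223.    -0. ] toolx 13.752963052479997
```

The thick blank is in place (ends at -73/+75 mm, y ≈ -1, level at 90 mm). I'll move over the thin one and measure it from depth with code.

```bash
python3 -m crank '[[[-48,-40,0],-8.5,0],[[-48,-85,0],-17,0],[[-48,-130,0],-26,0],[[-48,-175,0],-34,0],[[-48,-210,0],-43,0],[[-48,-223,0],-51,0],[[-48,-223,0],-60,0],[[-48,-223,0],-68,0],[[-48,-223,0],-77,0],[[-48,-223,0],-85,0]]'; python3 -m crank '[[[0,0,0],-5.9,0],[[0,0,0],-5.9,0],[[0,0,0],-5.9,0],[[0,0,0],-5.9,0]]'
python3 - <<'E'
from h import *
c=snap('wrist','w5');s=get_state();r=R.from_quat(s['tcp_rot']).as_matrix();print(s['eef_pos'],'toolx',np.degrees(np.arctan2(r[1,0],r[0,0])))
H,W=c['range_z'].shape;v,u=np.mgrid[:H,:W];f=210/np.tan(np.radians(c['vfov'])/2);A=np.stack([(u-c['cx'])/f,(v-c['cy'])/f],-1);q=np.linalg.norm(A,axis=-1)+1e-9
d=np.concatenate([A/q[...,None]*np.tan(q)[...,None],np.ones((H,W,1))],-1)*c['range_z'][...,None]
P=R.from_quat(c['orientation']).apply(d.reshape(-1,3))+c['origin'];np.save('pics/P5.npy',P)
m=(P[:,2]>.010)&(P[:,2]<.026)&(np.hypot(P[:,0]-.4495,P[:,1]-.216)<.09);m=m.reshape(H,W).astype(np.uint8)
m=cv2.morphologyEx(m,cv2.MORPH_OPEN,np.ones((3,3)));n,l,st,_=cv2.connectedComponentsWithStats(m);k=1+np.argmax(st[1:,4]);Q=P[(l==k).ravel()]
b=cv2.minAreaRect(Q[:,:2].astype(np.float32)*1000);print(b,cv2.boxPoints(b),np.median(Q[:,2]),len(Q))
E
```

```text
time: 9.15
eef_pos: [0.4501, 0.217, 0.2081]
tcp_rot: [0.649, 0.761, -0.0, -0.0]
contact_force: [0.8, 0.3, 0.0]
opening: 1.001
finger_force: 0.0
time: 9.55
eef_pos: [0.4495, 0.2165, 0.2082]
tcp_rot: [0.612, 0.791, -0.0, -0.0]
contact_force: [-0.4, -0.6, -0.5]
opening: 0.998
finger_force: 0.0
[0.44944952 0.21645144 0.20824307] toolx 104.59881661999037
((447.9026794433594, 216.19094848632812), (50.28369903564453, 150.11106872558594), 14.523787498474121) [[404.7417  282.54285]
 [442.38684 137.2288 ]
 [491.06366 149.83905]
 [453.41852 295.15308]] 0.01766051061274443 6368
```

The thin blank is at (0.4479,0.2162), 104.5°, top 17.7 mm, which agrees. Descend and grip.

```bash
python3 -m crank '[[[0,-1.4,45],0,0],[[0,-1.4,90],0,0],[[0,-1.4,135],0,0],[[0,-1.4,175],0,0],[[0,-1.4,195],0,0],[[0,-1.4,203],0,0],[[0,-1.4,205],0,0],[[0,-1.4,205],0,0]]' 110;  python3 -m crank '[[[0,0,0],0,100],[[0,0,0],0,150],[[0,0,0],0,255],[[0,0,0],0,255],[[0,0,0],0,255],[[0,0,0],0,255],[[0,0,0],0,255]]' 110
```

```text
time: 10.4
eef_pos: [0.4489, 0.2162, 0.0043]
tcp_rot: [0.611, 0.791, 0.001, 0.001]
contact_force: [1.1, -0.8, 0.2]
opening: 1.001
finger_force: 0.0
time: 11.1
eef_pos: [0.4493, 0.2164, 0.0053]
tcp_rot: [0.611, 0.792, 0.001, 0.001]
contact_force: [-1.0, -0.9, 6.2]
opening: 0.552
finger_force: 113.5
```

```bash
python3 -m crank '[[[0,0,-40],0,255],[[0,0,-90],0,255],[[0,0,-140],8,255],[[0,0,-180],16,255],[[-45,8,-180],25,255],[[-90,17,-180],33,255],[[-135,25,-180],42,255],[[-180,33,-180],50,255],[[-215,39,-180],59,255],[[-224,41,-180],67,255]]'; python3 -m crank '[[[0,0,0],8.5,255],[[0,0,0],17,255],[[0,0,0],23.7,255],[[0,0,0],23.7,255],[[0,0,0],23.7,255],[[0,0,0],23.7,255]]'
python3 - <<'E'
from h import *
c=snap('wrist','w6');s=get_state();r=R.from_quat(s['tcp_rot']).as_matrix();print(s['eef_pos'],'toolx',np.degrees(np.arctan2(r[1,0],r[0,0])),s['qpos'][5])
a=np.radians(13.9);X=np.array([np.cos(a),np.sin(a)]);Y=np.array([-X[1],X[0]])
d=s['eef_pos'][:2]-[.6045,.025];print('along/lat',d@X,d@Y)
H,W=c['range_z'].shape;v,u=np.mgrid[:H,:W];f=210/np.tan(np.radians(c['vfov'])/2);A=np.stack([(u-c['cx'])/f,(v-c['cy'])/f],-1);q=np.linalg.norm(A,axis=-1)+1e-9
D=np.concatenate([A/q[...,None]*np.tan(q)[...,None],np.ones((H,W,1))],-1)*c['range_z'][...,None]
P=R.from_quat(c['orientation']).apply(D.reshape(-1,3))+c['origin']
M=np.c_[(P[:,:2]-[.6045,.025])@X,(P[:,:2]-[.6045,.025])@Y,P[:,2]]*1e3
z=s['eef_pos'][2]*1e3
k=(abs(M[:,1])<40)&(M[:,0]>-45)&(M[:,0]<40)&(abs(M[:,2]-z-12.7)<5);Q=M[k]
print('blank front',np.percentile(Q[:,0],99),'y',np.percentile(Q[:,1],[1,99]))
for lo,hi in[(-45,-35),(-30,-20),(-15,-5),(0,10)]:
    t=Q[(Q[:,0]>lo)&(Q[:,0]<hi)];print(lo,np.median(t[:,2]).round(1),np.percentile(t[:,1],[1,99]).round(1))
E
```

```text
time: 12.1
eef_pos: [0.5454, 0.0063, 0.1839]
tcp_rot: [0.948, 0.318, 0.001, 0.001]
contact_force: [0.1, 0.4, -1.4]
opening: 0.55
finger_force: 113.4
time: 12.7
eef_pos: [0.5441, 0.0097, 0.1835]
tcp_rot: [0.992, 0.122, 0.0, 0.0]
contact_force: [0.4, 0.2, -0.4]
opening: 0.548
finger_force: 113.4
[0.54415955 0.00971243 0.18342372] toolx 14.04197162998169 1.1570989875653934
along/lat -0.062245972233148976 -0.0003444242134544777
blank front 13.706586160038551 y [-25.66661008  22.84724812]
-45 195.6 [-25.9  22.8]
-30 195.7 [-25.7  22.8]
-15 195.7 [-25.6  22.9]
0 195.7 [-25.6  22.9]
```

The thin blank is level, its front is at +13.7 mm, and it's aligned like the loaded one. Press down.

```bash
python3 -m crank '[[[0,0,40],0.1,255],[[0,0,75],0.1,255],[[0,0,86],0.1,255],[[0,0,92],0.1,255],[[0,0,98],0.1,255],[[0,0,104],0.1,255],[[0,0,109],0.1,255],[[0,0,112],0.1,255],[[0,0,112],0.1,255],[[0,0,112],0.1,255]]' 118
python3 - <<'E'
from h import *
c=snap('side','s6');s=get_state();a=np.radians(13.9);X=np.array([np.cos(a),np.sin(a)]);Y=np.array([-X[1],X[0]])
d=s['eef_pos'][:2]-[.6045,.025];print('along/lat',d@X,d@Y,s['eef_pos'][2],s['contact_force'])
w=snap('wrist','w7')
for n,c,fi in[('side',c,0),('wrist',w,1)]:
    H,W=c['range_z'].shape;v,u=np.mgrid[:H,:W];f=210/np.tan(np.radians(c['vfov'])/2);A=np.stack([(u-c['cx'])/f,(v-c['cy'])/f],-1)
    if fi: q=np.linalg.norm(A,axis=-1)+1e-9;A=A/q[...,None]*np.tan(q)[...,None]
    P=R.from_quat(c['orientation']).apply((np.concatenate([A,np.ones((H,W,1))],-1)*c['range_z'][...,None]).reshape(-1,3))+c['origin']
    M=np.c_[(P[:,:2]-[.6045,.025])@X,(P[:,:2]-[.6045,.025])@Y,P[:,2]]*1e3
    for lo,hi in[(-130,-110),(-100,-80),(-45,-35),(-30,-20),(-15,-5),(0,10)]:
        t=M[(M[:,0]>lo)&(M[:,0]<hi)&(abs(M[:,1])<18)&(M[:,2]<120)&(M[:,2]>60)];print(n,lo,len(t),np.median(t[:,2]).round(1) if len(t) else '')
E
```

```text
time: 13.75
eef_pos: [0.5459, 0.0093, 0.0749]
tcp_rot: [0.993, 0.121, 0.001, 0.001]
contact_force: [-3.7, -0.1, 8.3]
opening: 0.544
finger_force: 124.9
along/lat -0.06061818477526374 -0.0011103593089687588 0.07492245089982784 [-4.17500062  0.58574054  7.54540064]
side -130 72 88.1
side -100 25 87.7
side -45 43 88.3
side -30 40 87.9
side -15 41 88.0
side 0 41 88.0
wrist -130 383 86.9
wrist -100 1973 87.0
wrist -45 1637 87.2
wrist -30 1823 87.2
wrist -15 2036 87.2
wrist 0 2160 87.2
```

Level, with the top about 87 mm. I'll press 3 mm more, then slide to the wall.

```bash
python3 -m crank '[[[0,-0.7,2],0,255],[[0,-0.7,3],0,255],[[8,-0.7,3],0,255],[[18,-0.7,3],0,255],[[28,-0.7,3],0,255],[[38,-0.7,3],0,255],[[48,-0.7,3],0,255],[[56,-0.7,3],0,255],[[61,-0.7,3],0,255],[[64,-0.7,3],0,255]]'; python3 -m crank '[[[1,0,0],0,255],[[1,0,0],0,255],[[1,0,0],0,255]]'
python3 - <<'E'
from h import *
s=get_state();d=s['eef_pos'][:2]-[.6045,.025];a=np.radians(13.9);print(d@[np.cos(a),np.sin(a)],d@[-np.sin(a),np.cos(a)],s['eef_pos'][2],s['contact_force'])
E
```

```text
time: 14.85
eef_pos: [0.6034, 0.0245, 0.0714]
tcp_rot: [0.993, 0.122, -0.006, 0.001]
contact_force: [-20.7, -5.9, 15.9]
opening: 0.545
finger_force: 125.8
time: 15.15
eef_pos: [0.6034, 0.0245, 0.071]
tcp_rot: [0.993, 0.122, -0.007, 0.001]
contact_force: [-17.8, -4.2, 15.2]
opening: 0.549
finger_force: 125.7
-0.0011950901188084514 -0.00019541055635174785 0.07104226337965094 [-17.79915295  -4.19742182  15.22795323]
```

It stopped on the wall (18 N) at -1 mm, within tolerance. Release, lift, check.

```bash
python3 -m crank '[[[-1,0,0],0,255],[[-1,0,0],0,0],[[-1,0,0],0,0],[[-1,0,0],0,0],[[-1,0,0],0,0],[[-1,0,0],0,0],[[-1,0,0],0,0],[[-1,0,-30],0,0],[[-1,0,-70],0,0],[[-1,0,-115],0,0]]'; python3 -m crank '[[[-60,0,-20],0,0],[[-60,0,-20],0,0],[[-60,0,-20],0,0],[[-60,0,-20],0,0]]'
python3 - <<'E'
from h import *
c=snap('wrist','w8');S=snap('side','s8');a=np.radians(13.9);X=np.array([np.cos(a),np.sin(a)]);Y=np.array([-X[1],X[0]])
def cloud(c,fi):
    H,W=c['range_z'].shape;v,u=np.mgrid[:H,:W];f=210/np.tan(np.radians(c['vfov'])/2);A=np.stack([(u-c['cx'])/f,(v-c['cy'])/f],-1)
    if fi: q=np.linalg.norm(A,axis=-1)+1e-9;A=A/q[...,None]*np.tan(q)[...,None]
    P=R.from_quat(c['orientation']).apply((np.concatenate([A,np.ones((H,W,1))],-1)*c['range_z'][...,None]).reshape(-1,3))+c['origin']
    return np.c_[(P[:,:2]-[.6045,.025])@X,(P[:,:2]-[.6045,.025])@Y,P[:,2]]*1e3
M=cloud(c,1)
t=M[(M[:,0]>-100)&(M[:,0]<15)&(abs(M[:,1])<40)&(abs(M[:,2]-89)<5)];b=cv2.minAreaRect(t[:,:2].astype(np.float32));print('top rear',np.percentile(t[:,0],.5),'y',np.percentile(t[:,1],[1,99]),b)
for lo in range(-75,75,20):
    k=M[(M[:,0]>lo)&(M[:,0]<lo+15)&(abs(M[:,1])<10)];print(lo,np.median(k[:,2]).round(1))
# side face seen from the side camera: rear end x per height
N=cloud(S,0)
for z in range(30,92,6):
    k=N[(N[:,2]>z)&(N[:,2]<z+6)&(N[:,0]<15)&(N[:,0]>-120)&(abs(N[:,1]-23)<10)];print('side z',z,len(k),(k[:,0].min().round(1),np.median(k[:,1]).round(1)) if len(k) else '')
print(get_state()['contact_force'])
E
```

```text
time: 16.15
eef_pos: [0.6051, 0.0258, 0.1829]
tcp_rot: [0.993, 0.121, -0.002, -0.0]
contact_force: [1.0, -0.7, 0.3]
opening: 1.001
finger_force: 0.0
time: 16.55
eef_pos: [0.5481, 0.0113, 0.2033]
tcp_rot: [0.993, 0.121, 0.0, 0.0]
contact_force: [0.2, -0.7, 0.0]
opening: 0.998
finger_force: 0.0
top rear -73.95321771949499 y [-25.57679087  23.1154691 ] ((-29.681900024414062, -1.2108821868896484), (50.53122329711914, 89.46097564697266), 89.83940887451172)
-75 89.8
-55 287.0
-35 89.7
-15 89.7
5 89.7
25 345.6
45 89.7
65 90.2
side z 30 14 (np.float64(-75.9), np.float64(21.3))
side z 36 50 (np.float64(-75.1), np.float64(22.1))
side z 42 57 (np.float64(-76.9), np.float64(25.0))
side z 48 66 (np.float64(-76.4), np.float64(25.5))
side z 54 75 (np.float64(-76.6), np.float64(25.9))
side z 60 72 (np.float64(-76.7), np.float64(25.9))
side z 66 87 (np.float64(-76.8), np.float64(25.5))
side z 72 69 (np.float64(-76.3), np.float64(25.3))
side z 78 82 (np.float64(-76.4), np.float64(25.5))
side z 84 103 (np.float64(-75.9), np.float64(24.6))
side z 90 104 (np.float64(-75.1), np.float64(20.0))
[-0.72797872  0.0844078   0.03948126]
```

Both blanks are stacked flush (z 42–90 mm, rear ends at about -75/-76 mm, y ≈ -1 mm, level) and the gripper is clear. Handing in.

```bash
python3 -c "
from plant import ctrl
print(ctrl.sign_off())"
```

```text
the job is handed in; nothing more can be done
None
```

I loaded both blanks and handed the job in at about 17 s: thick below, thin on top against the lips, both within about 2 mm of the end wall by my last camera check; the sign-off returned no verdict, and I planned moves clear of the bottle and gourd but took no final measurement of them.

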